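Shut and secure the specimen case

ROBOT

A 6-joint arm with a two-finger parallel gripper is mounted at the origin on a cart in front of the work surface, level with it; the furniture and walls round the work are solid. World frame = base frame: x ahead of the robot, y to its left, z up, the work surface at z = 0. Lengths are in m, angles in degrees, forces in N, time in s.
With the tool pointing down it reaches from about 0.25 to 0.8 m from the base axis. Payload 8.5 kg.
Tool frame: the origin (TCP) lies midway between the tips of the shut fingers; the grasp point (between the pads) lies bot.pinch_z behind it (bot.pinch_z is the distance from the TCP to the grasp point, in m); z points along the fingers, y is the line along which they close (so a half turn about z gives the same grasp; the last joint's range is limited). The gripper opens to 85 mm and grips with 20 to 120 N. Pads are 22 mm wide; open, the fingers measure 114 mm over their backs; the gripper's body (76 mm by 85 mm) begins 54 mm behind the grasp point. The pads swing forward as they close: fully open they stand 13 mm farther back than shut.
Start: joints at [75.287, 13.648, -0.773, 75.585, 0, 90], TCP at [0.133, 0.508, 0.231] pointing down, gripper open.
Joint ranges: [-152.45, 152.45], [-59.26, 108.67], [-65.41, 83.53], [-104.44, 129.93], [-82.83, 76.93], [-180, 180]. Speed limits (degrees/s): [127.2, 127.2, 159.86, 180, 180, 180].

INTERFACE

Orientations are given as [roll, pitch, yaw] about the fixed x, y, z axes, in that order (R = Rz(yaw) Ry(pitch) Rx(roll)).
In Python, from plant import bot gives the robot as it stands. The module is installed in compiled form; this text tells all that it offers.
- The arm moves only by the tool apply_moves, never from a script. Its argument "series" is a list of rows, each a list of 6 numbers: the shift along the world's x, y, z in m, then the turn, a rotation vector about the world's x, y, z in rad. A call has exactly 5 rows; each row is the pose to reach, as a shift and turn from the pose commanded when the call began; what a row does not reach only later rows make up. A row lasts 1/10 s, in which the tool goes at most 50 mm and 8.59 degrees, less where a joint would pass 70% of its speed; a pose out of reach is approached as far as the arm can. A call with a gripper value outside its range is refused whole. "jaw" is the finger opening in m, from 0 to 0.0854, set as the call begins (left out, the last holds). The fingers move at their own pace and stop on an object; the grip force is fixed at half the most. Time passes only in rows, so rows that repeat a pose let the fingers close, or fill a call up. It gives the time, the measured TCP pose, the force, the opening and the grip force at its end, in the units of the state.
- bot.sense(): the state, without advancing time (a new reading comes with each control period).
- bot.read_camera(name): name is "side" or "top" or "wrist"; returns the picture (400x640x3 uint8, red, green, blue); there is no depth.
- bot.get_calibration(name): a dict with "mtx" (3x3 intrinsics, pixels), "T" (4x4, takes a point from camera to world coordinates). Camera axes: x right, y down, z forward; pixel columns grow to the right and rows downward; lengths in m; the calibration is good to about 2 mm. A picture is of the moment at which its call begins: read the wrist's pose just before it. get_calibration takes no time and is no camera call; for the wrist camera it gives the pose at the moment of the call.
- bot.finish_job(): hands the job in; it is judged then, once.
Trained networks look in the newest picture that a camera, given by its name, has taken for a name from the list of things; names that differ only in an ending like _2 or _b are one class to them, and where a whole thing is asked for, a point or a joint stands for the part that bears it (a point fixed in the world has none). Each returns a list of dicts, best first, with "confidence" (0 to 1); they miss things now and then, are a little off and sometimes report something else, mostly with a low value. They report only what shows in the picture. A call takes as long as a camera call.
- bot.boxes_of(camera, target): "box" ([centre column, centre row, width, height] in pixels, round what is visible of it).
- bot.silhouettes(camera, target): "region" (400x640 bool, what is visible of it) and "box" ([centre column, centre row, width, height] in pixels, round what is visible of it).
The state is a dict: "t": time; "q": joint angles; "joint_velocities": joint speeds; "effort": joint torques, N m; "tool_pos": TCP position; "tool_rot": TCP orientation; "contact_force": force on the tool from outside, world axes, zero at the start; "wrist_torque": the same for the moment, N m; "gripper_width": finger opening in m; "grip_force": force on a finger pad.
Only numpy, scipy, OpenCV 4.12 (cv2) and the standard library are available. Lean on these libraries where they do the work, as an engineer would, in place of code of your own. Each camera call takes 0.05 s, during which the arm holds its last target. There are 200 camera calls.

TASK

Close up the wooden specimen case: with your fingertips push its half-open sliding lid fully home, and then push the brass turn-button on the case's rim round, as far as it goes, so that it lies across the lid in front of the lid's thumb ledge. Push gently and never squeeze or grip anything; do not lift, tip or shove the case along the table, do not touch the stone inside, and leave the green bottle, the blue marker and the roll of tape where they are.

Things in the scene. Friction and masses are not known exactly. Their poses are not given: they have to be found in the camera images.
- case: dark wooden specimen case, 200 (x) x 140 (y) x 56 mm high, loose on the table, about 2 kg. Origin: centre of its underside. x points from its low near end, where the lid sticks out, to its closed far end; y to the side rim that carries the turn-button; z up. The side rims are 18 mm wide with their tops at 56 mm; the stone inside lies lower than the lid
- lid (a joint): pale wooden sliding lid, in m: 0 = fully home (its stop), growing as it sticks out towards the case's -x; starts at 0.05 to 0.09. It moves only along the case's x, in grooves, needs 1 to 2 N and stays where it is left. Its top lies 52 mm above the table
- lid_ledge (a point): middle of the upright push face of the lid's thumb ledge, 60 mm above the table. The face looks to the case's -x, is 80 mm wide (y) and reaches from 52 to 68 mm above the table; behind it the ledge slopes down. Moves with the lid; with the lid home it lies at x = -66, y = 0 mm in the case's frame. Push it towards the case's +x
- latch (a joint): brass turn-button, a bar 50 mm from pivot to nub, 12 mm wide (18 at its round ends), 58 to 68 mm above the table. In rad: 0 = closed (stop), pointing along the case's -y across the lid; 1.57 = pointing along its -x; larger = further outward. Starts at 1.45 to 2.3. Closing turns it counter-clockwise seen from above; 1 N at the nub moves it, and it stays where it is left
- latch_pivot (a point): top of the turn-button's pivot, on the case's left rim near the near end, 68 mm above the table, at x = -78 mm, y = +59 mm in the case's frame; the button turns about the vertical through it
- latch_nub (a point): centre of the black nub, a 14 mm thick upright pin on the free end of the turn-button, 50 mm from the pivot; it reaches from 68 to 84 mm above the table, this point lies at 76 mm
- specimen: layered yellow-brown fossil stone, 52x70x34 mm, lying loose inside the case in its far half; origin at its underside. Not to be touched
- bottle_green: small green dropper bottle, 28 mm thick, 65 mm high, standing on the table beside the case on its -y side; origin at the centre of its underside. Bystander
- marker_blue: white and blue marker, 17 mm thick, 135 mm long (along its y), lying on the table beside the case on its +y side; origin at the middle of its underside. Bystander
- tape_roll: cream roll of tape lying flat, 67 mm across, 18 mm high, on the table in front of the near end, on its -y side; origin at the centre of its underside. Bystander

How it is judged (in metres and radians):
On the way, in this order (a step that is already met when the one before it is completed fails the run):
1. the lid is pushed fully home (value of joint lid below 0.004 m), for 0.2 s.
2. then the turn-button is swung across the lid (value of joint latch below 0.17 rad and value of joint lid below 0.004 m), for 0.2 s.
At the end, for the whole second after the job is handed in: The lid is within 4 mm of fully home, the turn-button within 0.17 rad (10 degrees) of its closed stop, the case at rest flat on the table within 30 mm of where it stood, the stone still inside, the bottle upright, and bottle, marker and tape within 20 mm of where they were (all of step 2 and linear speed of case below 0.01 m/s and height (world z) of case below 0.004 m and angle between case's own z axis and vertical below 0.03 rad and distance of case from where it was at the start of the episode below 0.03 m and angle between bottle_green's own z axis and vertical below 0.1 rad and distance of each of bottle_green, marker_blue, tape_roll from where it was at the start of the episode below 0.02 m and height (world z) of specimen below 0.02 m); the robot touches nothing.
It fails at once if the case is lifted or tipped (height (world z) of case above 0.01 m or angle between case's own z axis and vertical above 0.08 rad).
It fails at once if the case is shoved more than 30 mm (distance of case from where it was at the start of the episode above 0.03 m).
It fails at once if the case, its lid or its turn-button is squeezed or pushed hard (over 35 N) (contact force between the fingers and case above 35 N).
It fails at once if the stone inside is touched (contact force between the fingers and specimen above 0.3 N).
It fails at once if the bottle, marker or tape is lifted or moved more than 20 mm, or the bottle is tipped over (distance of any of bottle_green, marker_blue, tape_roll from where it was at the start of the episode above 0.02 m or angle between bottle_green's own z axis and vertical above 0.5 rad).
It also fails if it takes over 48 s, if anything falls off the work surface, if the arm or the gripper's body presses on something with over 40 N, if the wrist force passes 120 N, or if a joint passes its speed limit or range.

## Working session

There is one attempt and no reset: what is moved stays moved. The work goes in short steps, Python scripts to look and compute and a tool call to move; the robot and the scene stay as the last step left them, time stands still between calls to the robot, and variables do not carry over. Pictures are saved under pics/ and viewed, at most 10 in all, crops included, and the job is handed in when it is done.

Besides the shell and the picture viewer there is one more tool, called after "Emit:" as name(argument=value, ...) on one line, values as JSON. apply_moves: Moves the arm, as the interface text tells. Its arguments: {"type":"object","properties":{"series":{"type":"array"},"jaw":{"type":"number"}},"required":["series"]}

```bash
mkdir -p pics; python3 - <<'E'
from plant import bot
import cv2,numpy as np
s=bot.sense();print(s['t'],s['tool_pos'],s['tool_rot'],s['gripper_width'],bot.pinch_z)
for c in('top','side'):
    im=bot.read_camera(c);cv2.imwrite(f'pics/{c}0.png',im[:,:,::-1])
    k=bot.get_calibration(c);print(c,k['mtx'].round(1).tolist(),k['T'].round(3).tolist())
    for n in('case','lid','lid_ledge','latch','latch_pivot','latch_nub','bottle_green','marker_blue','tape_roll'):
        print(n,[(np.round(b['box']).tolist(),round(b['confidence'],2)) for b in bot.boxes_of(c,n)[:2]])
print(bot.sense()['t'])
E
```

```text
0.0 [0.13324068 0.50737872 0.23066126] [-1.79916153e+02  7.43416249e-05  1.65283754e+02] 0.08554636587564948 0.0187
top [[469.9, 0.0, 306.4], [0.0, 469.9, 195.4], [0.0, 0.0, 1.0]] [[0.001, -0.977, 0.215, 0.345], [-1.0, 0.0, 0.006, 0.064], [-0.006, -0.215, -0.977, 1.137], [0.0, 0.0, 0.0, 1.0]]
case [([332.0, 205.0, 77.0, 122.0], 0.7)]
lid [([410.0, 231.0, 25.0, 30.0], 0.38)]
lid_ledge [([340.0, 227.0, 58.0, 87.0], 0.72)]
latch [([309.0, 238.0, 19.0, 28.0], 0.55)]
latch_pivot [([330.0, 206.0, 80.0, 128.0], 0.76), ([308.0, 237.0, 14.0, 24.0], 0.35)]
latch_nub [([270.0, 184.0, 52.0, 15.0], 0.56), ([310.0, 232.0, 17.0, 29.0], 0.43)]
bottle_green [([389.0, 189.0, 13.0, 19.0], 0.47), ([332.0, 206.0, 80.0, 120.0], 0.2)]
marker_blue [([270.0, 186.0, 52.0, 18.0], 0.74)]
tape_roll [([408.0, 231.0, 29.0, 29.0], 0.84)]
side [[383.1, 0.0, 315.5], [0.0, 383.1, 204.1], [0.0, 0.0, 1.0]] [[0.915, -0.23, 0.33, 0.294], [-0.402, -0.472, 0.785, -0.605], [-0.025, -0.851, -0.525, 0.536], [0.0, 0.0, 0.0, 1.0]]
case [([324.0, 240.0, 135.0, 77.0], 0.77)]
lid [([303.0, 245.0, 95.0, 59.0], 0.83)]
lid_ledge [([304.0, 248.0, 95.0, 57.0], 0.58)]
latch [([280.0, 221.0, 28.0, 15.0], 0.77), ([309.0, 205.0, 22.0, 12.0], 0.63)]
latch_pivot [([324.0, 239.0, 134.0, 85.0], 0.74), ([337.0, 316.0, 37.0, 39.0], 0.16)]
latch_nub [([285.0, 221.0, 27.0, 14.0], 0.67)]
bottle_green [([373.0, 274.0, 17.0, 33.0], 0.6)]
marker_blue [([309.0, 206.0, 22.0, 16.0], 0.65)]
tape_roll [([335.0, 317.0, 38.0, 39.0], 0.82)]
1.0
```

```bash
python3 - <<'E'
import cv2
a=cv2.imread('pics/top0.png')[120:280,230:440];cv2.imwrite('pics/a.png',cv2.resize(a,None,fx=3.7,fy=3.7,interpolation=2))
a=cv2.imread('pics/side0.png')[180:345,230:420];cv2.imwrite('pics/b.png',cv2.resize(a,None,fx=3.6,fy=3.6,interpolation=2))
E
```

```text
(no output)
```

View pics/a.png

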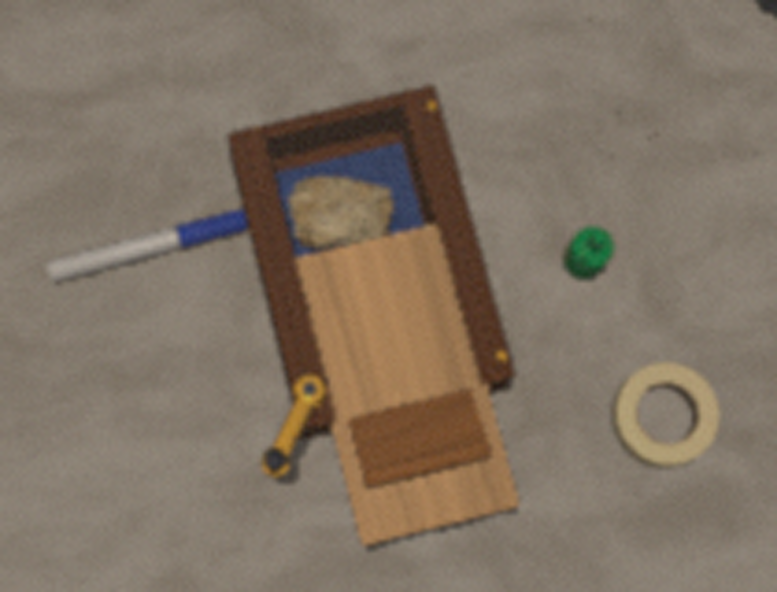

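View pics/b.png

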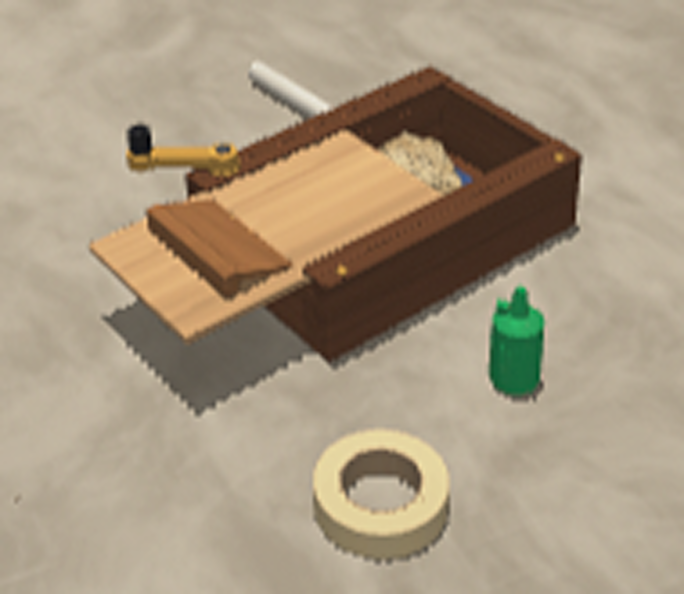

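```bash
cat > h.py <<'E'
import numpy as np
from plant import bot
def ray(c,u,v,z):
    k=bot.get_calibration(c);d=k['T'][:3,:3]@np.linalg.solve(k['mtx'],[u,v,1]);o=k['T'][:3,3]
    return o+d*(z-o[2])/d[2]
def ta(u,v,z): return ray('top',230+u/3.7-.365,120+v/3.7-.365,z)
def sb(u,v,z): return ray('side',230+u/3.6-.36,180+v/3.6-.36,z)
E
python3 - <<'E'
from h import *
from scipy.optimize import least_squares
P=[((232,132),.056,(100,70)),((433,88),.056,(100,-70)),((309,390),.068,(-78,59)),((511,376),.056,(-100,-70))]
S=[((431,68),.056,(100,70)),((581,157),.056,(100,-70)),((226,155),.068,(-78,59)),((323,286),.056,(-100,-70))]
obs=[(ta(*p,z),l) for p,z,l in P]+[(sb(*p,z),l) for p,z,l in S]
def T(p,l):
    c,s=np.cos(p[2]),np.sin(p[2]);l=np.array(l)/1000
    return np.array([p[0]+c*l[0]-s*l[1],p[1]+s*l[0]+c*l[1]])
r=least_squares(lambda p:np.ravel([T(p,l)-w[:2] for w,l in obs]),[.35,.0,0.2],loss='soft_l1',f_scale=.003)
p=r.x;print(p,np.degrees(p[2]))
for w,l in obs:print(l,w.round(4),((w[:2]-T(p,l))*1000).round(1))
c,s=np.cos(p[2]),np.sin(p[2]);
def loc(w): d=w[:2]-p[:2];return (np.array([c*d[0]+s*d[1],-s*d[0]+c*d[1]])*1000).round(1)
for n,w in (('nubT',ta(275,458,.084)),('nubS',sb(138,128,.084)),('pivT',ta(309,388,.068)),('ledgeTa',ta(366,487,.052)),('ledgeTb',ta(490,458,.052)),('ledge68',ta(366,487,.068)),('l2',ta(361,470,.068)),('ledgeS',sb(148,210,.068)),('ledgeS',sb(228,277,.068)),('edgeS',sb(188,337,.052)),('edgeT',ta(518,507,.052)),('tape',ta(667,413,.018)),('bot',ta(590,245,.05))):print(n,w.round(4),loc(w))
print('home ledge',T(p,(-66,0)),'piv',T(p,(-78,59)))
E
```

```text
[0.60039102 0.01348376 0.23083457] 13.225846871862018
(100, 70) [0.6818 0.1037 0.056 ] [ 0.1 -0.8]
(100, -70) [ 0.7117 -0.0272  0.056 ] [-2.   4.6]
(-78, 59) [0.5109 0.0542 0.068 ] [-0.1  1.1]
(-100, -70) [ 0.5217 -0.0729  0.056 ] [2.6 4.6]
(100, 70) [0.6799 0.0999 0.056 ] [-1.8 -4.6]
(100, -70) [ 0.7121 -0.0331  0.056 ] [-1.7 -1.3]
(-78, 59) [0.5123 0.0463 0.068 ] [ 1.3 -6.8]
(-100, -70) [ 0.5208 -0.0763  0.056 ] [1.8 1.2]
nubT [0.4667 0.075  0.084 ] [-116.    90.5]
nubS [0.4673 0.0738 0.084 ] [-115.8   89.2]
pivT [0.5121 0.0542 0.068 ] [-76.6  59.8]
ledgeTa [0.4524 0.0187 0.052 ] [-142.9   38.9]
ledgeTb [ 0.4705 -0.0589  0.052 ] [-143.   -40.8]
ledge68 [0.4508 0.0193 0.068 ] [-144.3   39.9]
l2 [0.4612 0.0223 0.068 ] [-133.5   40.4]
ledgeS [0.4526 0.0139 0.068 ] [-143.7   34.2]
ledgeS [ 0.4727 -0.0612  0.068 ] [-141.4  -43.5]
edgeS [ 0.4427 -0.0791  0.052 ] [-174.7  -54.1]
edgeT [ 0.4401 -0.0755  0.052 ] [-176.5  -50. ]
tape [ 0.5037 -0.178   0.018 ] [-138.  -164.2]
bot [ 0.6078 -0.1267  0.05  ] [ -24.8 -138.1]
home ledge [ 0.53614161 -0.00161638] piv [0.51096129 0.05307321]
```

Emit:
apply_moves(series=[[0.023,-0.042,0,0,0,0.1],[0.046,-0.084,0,0,0,0.2],[0.069,-0.126,0,0,0,0.3],[0.092,-0.168,0,0,0,0.4],[0.115,-0.21,0,0,0,0.487]], jaw=0)

```text
t: 1.5
tool_pos: [0.2487, 0.2961, 0.2314]
tool_rot: [180.0, 0.0, -166.5]
contact_force: [1.1, -0.1, -1.4]
gripper_width: 0.0119
grip_force: 0.0
```

Emit:
apply_moves(series=[[0.023,-0.042,0,0,0,0],[0.046,-0.084,0,0,0,0],[0.069,-0.126,-0.01,0,0,0],[0.092,-0.168,-0.03,0,0,0],[0.115,-0.21,-0.06,0,0,0]])

```text
t: 2.0
tool_pos: [0.3615, 0.0922, 0.1762]
tool_rot: [-180.0, 0.2, -166.8]
contact_force: [0.7, 1.0, -0.1]
gripper_width: 0.0002
grip_force: 0.0
```

Emit:
apply_moves(series=[[0.023,-0.042,0,0,0,0],[0.046,-0.084,0,0,0,0],[0.063,-0.115,0,0,0,0],[0.063,-0.115,0,0,0,0],[0.063,-0.115,0,0,0,0]])

```text
t: 2.5
tool_pos: [0.4228, -0.0216, 0.1755]
tool_rot: [180.0, -0.0, -166.9]
contact_force: [-0.0, -0.1, -0.1]
gripper_width: 0.0
grip_force: 0.0
```

Emit:
apply_moves(series=[[0,-0.003,-0.04,0,0,0],[0.001,-0.006,-0.075,0,0,0],[0.001,-0.006,-0.1,0,0,0],[0.001,-0.006,-0.115,0,0,0],[0.001,-0.006,-0.115,0,0,0]])

```text
t: 3.0
tool_pos: [0.4218, -0.0257, 0.0592]
tool_rot: [179.9, -0.2, -166.7]
contact_force: [0.2, -0.2, -0.6]
gripper_width: -0.0003
grip_force: 0.0
```

```bash
python3 - <<'E'
from h import *
import cv2
s=bot.sense();print(s['tool_pos'],s['contact_force'])
a=bot.read_camera('side')[180:320,230:420,::-1];cv2.imwrite('pics/c.png',cv2.resize(a,None,fx=4,fy=4,interpolation=2))
E
```

```text
[ 0.42183874 -0.02572537  0.05920224] [ 0.15579917 -0.20852887 -0.55610105]
```

View pics/c.png

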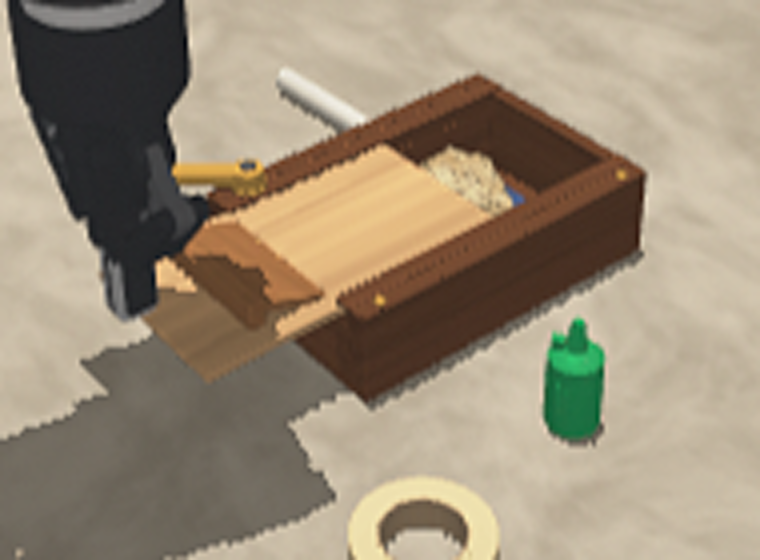

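Emit:
apply_moves(series=[[0.008,0.0015,0,0,0,0],[0.016,0.003,0,0,0,0],[0.022,0.0045,0,0,0,0],[0.026,0.0055,0,0,0,0],[0.03,0.0065,0,0,0,0]])

```text
t: 3.55
tool_pos: [0.4542, -0.0204, 0.0608]
tool_rot: [-180.0, -0.0, -166.8]
contact_force: [-2.4, -0.2, -0.0]
gripper_width: -0.0001
grip_force: 0.7
```

Emit:
apply_moves(series=[[0.006,0.0014,0,0,0,0],[0.012,0.0028,0,0,0,0],[0.018,0.0042,0,0,0,0],[0.024,0.0056,0,0,0,0],[0.03,0.007,0,0,0,0]])

```text
t: 4.05
tool_pos: [0.4843, -0.0133, 0.0606]
tool_rot: [180.0, -0.0, -166.8]
contact_force: [-1.5, 1.0, 0.1]
gripper_width: 0.0001
grip_force: 0.7
```

Emit:
apply_moves(series=[[0.006,0.0014,0,0,0,0],[0.012,0.0028,0,0,0,0],[0.018,0.0042,0,0,0,0],[0.024,0.0056,0,0,0,0],[0.03,0.007,0,0,0,0]])

```text
t: 4.55
tool_pos: [0.5144, -0.0064, 0.0606]
tool_rot: [-180.0, -0.0, -166.8]
contact_force: [-2.1, 0.4, 0.2]
gripper_width: -0.0003
grip_force: 0.7
```

Emit:
apply_moves(series=[[0.0015,0.0003,0,0,0,0],[0.003,0.0006,0,0,0,0],[0.0045,0.001,0,0,0,0],[0.006,0.0014,0,0,0,0],[0.006,0.0014,0,0,0,0]])

```text
t: 5.05
tool_pos: [0.5201, -0.0051, 0.0607]
tool_rot: [-180.0, 0.0, -166.8]
contact_force: [-0.4, 0.1, -0.6]
gripper_width: -0.0001
grip_force: 0.2
```

Emit:
apply_moves(series=[[0.001,0.0002,0,0,0,0],[0.002,0.0005,0,0,0,0],[0.003,0.0007,0,0,0,0],[0.003,0.0007,0,0,0,0],[0.003,0.0007,0,0,0,0]])

```text
t: 5.55
tool_pos: [0.5231, -0.0044, 0.0607]
tool_rot: [-180.0, 0.0, -166.8]
contact_force: [0.0, 0.3, -0.7]
gripper_width: -0.0003
grip_force: 0.2
```

Emit:
apply_moves(series=[[0.0005,0.0001,0,0,0,0],[0.001,0.0002,0,0,0,0],[0.0015,0.0004,0,0,0,0],[0.002,0.0005,0,0,0,0],[0.002,0.0005,0,0,0,0]])

```text
t: 6.05
tool_pos: [0.525, -0.0039, 0.0607]
tool_rot: [-180.0, 0.0, -166.8]
contact_force: [-0.7, 0.2, 1.2]
gripper_width: 0.0001
grip_force: 0.4
```

Emit:
apply_moves(series=[[0.0004,0.0001,0,0,0,0],[0.0008,0.0002,0,0,0,0],[0.0012,0.0003,0,0,0,0],[0.0016,0.0004,0,0,0,0],[0.002,0.0005,0,0,0,0]])

```text
t: 6.55
tool_pos: [0.527, -0.0034, 0.0607]
tool_rot: [-180.0, 0.0, -166.8]
contact_force: [-0.0, 0.3, 0.2]
gripper_width: 0.0001
grip_force: 0.6
```

```bash
python3 - <<'E'
from h import *
import cv2
s=bot.sense();print(s['tool_pos'],s['contact_force'])
a=bot.read_camera('side')[180:320,230:420,::-1];cv2.imwrite('pics/d.png',cv2.resize(a,None,fx=4,fy=4,interpolation=2))
E
```

```text
[ 0.52696598 -0.00339562  0.06072079] [-0.0393199   0.31264443  0.21092535]
```

View pics/d.png

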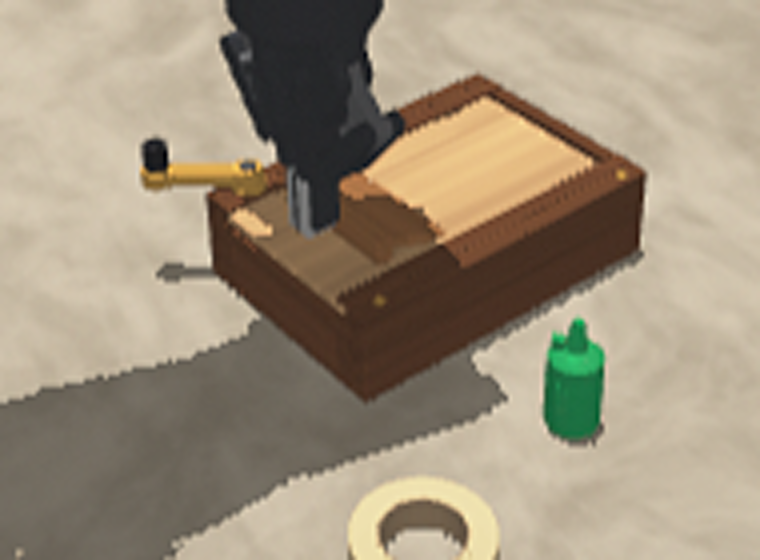

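Emit:
apply_moves(series=[[0.0006,0.0001,0,0,0,0],[0.0012,0.0003,0,0,0,0],[0.0018,0.0004,0,0,0,0],[0.0024,0.0006,0,0,0,0],[0.003,0.0007,0,0,0,0]])

```text
t: 7.1
tool_pos: [0.5272, -0.0033, 0.0605]
tool_rot: [-180.0, -0.3, -166.8]
contact_force: [-13.0, -4.3, 10.9]
gripper_width: 0.0003
grip_force: 6.9
```

Emit:
apply_moves(series=[[-0.003,-0.0007,0,0,0,0],[-0.006,-0.0014,0,0,0,0],[-0.015,-0.0035,0.003,0,0,0],[-0.025,-0.006,0.02,0,0,0],[-0.03,-0.007,0.06,0,0,0]])

```text
t: 7.6
tool_pos: [0.4968, -0.0098, 0.119]
tool_rot: [179.9, -0.3, -166.8]
contact_force: [-0.1, -0.1, 0.1]
gripper_width: -0.0001
grip_force: 0.0
```

```bash
python3 - <<'E'
from h import *
import cv2
s=bot.sense();print(s['t'],s['tool_pos'],s['contact_force'])
a=bot.read_camera('top')[120:280,230:440,::-1];cv2.imwrite('pics/e.png',cv2.resize(a,None,fx=3.7,fy=3.7,interpolation=2))
E
```

```text
7.6 [ 0.49680331 -0.00984447  0.11900428] [-0.0605111  -0.09615549  0.13218217]
```

View pics/e.png

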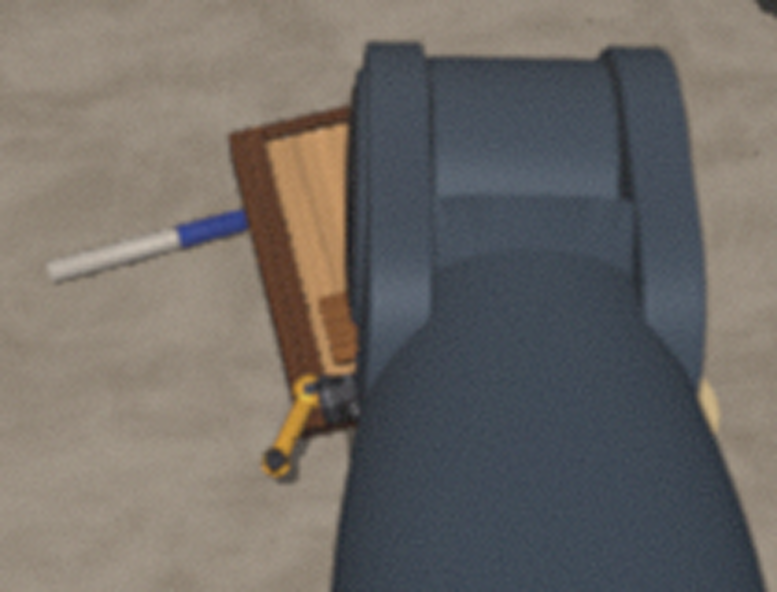

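```bash
python3 - <<'E'
from h import *
p=np.array([.6004,.0135]);a=.2308;R=np.array([[np.cos(a),-np.sin(a)],[np.sin(a),np.cos(a)]])
def C(t,h):
    t=np.radians(t);e=np.array([np.cos(t),np.sin(t)]);n=np.array([-e[1],e[0]])
    return p+R@(np.array([-.078,.059])+.05*e-h*n)
print('start',C(142,.035))
q=C(142,.035)
for t in [142]+list(range(150,276,6)):
    c=C(t,.017);print(t,c.round(4),((c-q)*1000).round(1));q=c
s=bot.sense();print(s['t'],s['tool_pos'],s['q'])
E
```

```text
start [0.48024163 0.10582456]
142 [0.4727 0.0895] [ -7.5 -16.3]
150 [0.468  0.0838] [-4.7 -5.7]
156 [0.465  0.0791] [-3.  -4.7]
162 [0.4626 0.0742] [-2.5 -4.9]
168 [0.4606 0.069 ] [-1.9 -5.2]
174 [0.4592 0.0637] [-1.4 -5.4]
180 [0.4584 0.0582] [-0.8 -5.5]
186 [0.4582 0.0527] [-0.2 -5.5]
192 [0.4585 0.0472] [ 0.3 -5.5]
198 [0.4594 0.0417] [ 0.9 -5.5]
204 [0.4609 0.0364] [ 1.5 -5.3]
210 [0.4629 0.0312] [ 2.  -5.1]
216 [0.4654 0.0263] [ 2.5 -4.9]
222 [0.4685 0.0217] [ 3.  -4.6]
228 [0.472  0.0175] [ 3.5 -4.3]
234 [0.4759 0.0136] [ 3.9 -3.9]
240 [0.4803 0.0101] [ 4.3 -3.4]
246 [0.4849 0.0072] [ 4.7 -3. ]
252 [0.4899 0.0047] [ 4.9 -2.5]
258 [0.495  0.0027] [ 5.2 -1.9]
264 [0.5004 0.0014] [ 5.4 -1.4]
270 [5.059e-01 5.000e-04] [ 5.5 -0.8]
7.65 [ 0.50007674 -0.00999275  0.12654767] [-1.14131732e+00  1.44780386e+01 -1.56395167e+01  5.96491757e+01
 -5.60782875e-03 -1.43237127e+01]
```

Emit:
apply_moves(series=[[-0.004,0.02,0,0,0,-0.149],[-0.008,0.04,0,0,0,-0.298],[-0.012,0.06,0,0,0,-0.447],[-0.016,0.08,0,0,0,-0.596],[-0.02,0.1,0,0,0,-0.745]])

```text
t: 8.15
tool_pos: [0.4797, 0.091, 0.121]
tool_rot: [180.0, 0.0, 150.1]
contact_force: [1.6, 0.8, 0.7]
gripper_width: 0.0001
grip_force: 0.0
```

Emit:
apply_moves(series=[[0,0.008,0,0,0,-0.149],[0,0.016,0,0,0,-0.298],[0,0.016,0,0,0,-0.447],[0,0.016,0,0,0,-0.596],[0,0.016,0,0,0,-0.745]])

```text
t: 8.65
tool_pos: [0.4799, 0.1064, 0.1209]
tool_rot: [180.0, -0.0, 107.5]
contact_force: [0.2, 0.4, 0.1]
gripper_width: -0.0001
grip_force: 0.0
```

Emit:
apply_moves(series=[[0,0,0,0,0,-0.149],[0,0,0,0,0,-0.298],[0,0,0,0,0,-0.447],[0,0,0,0,0,-0.596],[0,0,0,0,0,-0.745]])

```text
t: 9.15
tool_pos: [0.4799, 0.1063, 0.121]
tool_rot: [180.0, -0.0, 64.8]
contact_force: [-0.4, -0.3, 0.6]
gripper_width: -0.0001
grip_force: 0.0
```

Emit:
apply_moves(series=[[0,0,0,0,0,0],[0,0,-0.015,0,0,0],[0,0,-0.03,0,0,0],[0,0,-0.045,0,0,0],[0,0,-0.045,0,0,0]])

```text
t: 9.65
tool_pos: [0.4787, 0.106, 0.0743]
tool_rot: [-179.9, 0.1, 65.4]
contact_force: [-0.1, 0.2, 0.5]
gripper_width: 0.0003
grip_force: 0.0
```

Emit:
apply_moves(series=[[-0.0035,-0.008,-0.003,0,0,0],[-0.0073,-0.0165,-0.003,0,0,0],[-0.012,-0.0225,-0.003,0,0,0.14],[-0.015,-0.027,-0.003,0,0,0.245],[-0.0174,-0.032,-0.003,0,0,0.35]])

```text
t: 10.15
tool_pos: [0.4624, 0.0736, 0.0734]
tool_rot: [179.9, -0.0, 85.5]
contact_force: [-0.1, 1.4, -1.7]
gripper_width: -0.0005
grip_force: 0.6
```

```bash
python3 - <<'E'
from h import *
import cv2
s=bot.sense();print(s['tool_pos'],s['contact_force'])
a=bot.read_camera('side')[150:290,210:400,::-1];cv2.imwrite('pics/f.png',cv2.resize(a,None,fx=4,fy=4,interpolation=2))
E
```

```text
[0.46241243 0.07362068 0.07344368] [-0.06987024  1.43777696 -1.73896598]
```

View pics/f.png

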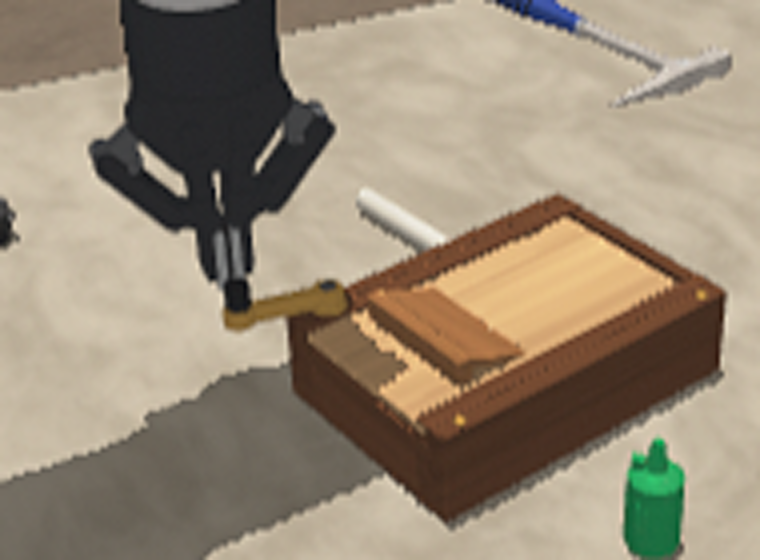

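Emit:
apply_moves(series=[[-0.002,-0.0052,0,0,0,0.105],[-0.0034,-0.0105,0,0,0,0.21],[-0.0042,-0.016,0,0,0,0.315],[-0.0044,-0.0215,0,0,0,0.42],[-0.0041,-0.027,0,0,0,0.525]])

```text
t: 10.7
tool_pos: [0.4586, 0.0469, 0.0734]
tool_rot: [179.9, 0.0, 115.4]
contact_force: [0.9, 0.9, 0.6]
gripper_width: 0.0001
grip_force: 0.5
```

Emit:
apply_moves(series=[[0.0009,-0.0055,0,0,0,0.105],[0.0024,-0.0108,0,0,0,0.21],[0.0044,-0.016,0,0,0,0.315],[0.0069,-0.0209,0,0,0,0.42],[0.01,-0.0255,0,0,0,0.525]])

```text
t: 11.2
tool_pos: [0.4684, 0.0213, 0.0733]
tool_rot: [180.0, 0.0, 145.5]
contact_force: [-0.9, 1.0, 0.4]
gripper_width: -0.0001
grip_force: 0.6
```

Emit:
apply_moves(series=[[0.0035,-0.0042,0,0,0,0.105],[0.0074,-0.0081,0,0,0,0.21],[0.0118,-0.0116,0,0,0,0.315],[0.0164,-0.0145,0,0,0,0.42],[0.0214,-0.017,0,0,0,0.525]])

```text
t: 11.7
tool_pos: [0.4896, 0.0041, 0.0733]
tool_rot: [-180.0, 0.0, 175.6]
contact_force: [-1.2, -0.4, 1.0]
gripper_width: 0.0
grip_force: 0.6
```

Emit:
apply_moves(series=[[0.0051,-0.002,0,0,0,0.105],[0.0078,-0.0027,0,0,0,0.16],[0.0105,-0.0033,0,0,0,0.21],[0.0125,-0.0037,0,0,0,0.26],[0.0145,-0.004,0,0,0,0.3]])

```text
t: 12.2
tool_pos: [0.5041, 0.0, 0.0732]
tool_rot: [-180.0, 0.0, -167.4]
contact_force: [-1.1, -0.8, 1.7]
gripper_width: 0.0001
grip_force: 0.6
```

Emit:
apply_moves(series=[[0.0006,0,0,0,0,0],[0.0012,0,0,0,0,0],[0.0018,0,0,0,0,0],[0.0022,0,0,0,0,0],[0.0026,0,0,0,0,0]])

```text
t: 12.7
tool_pos: [0.5066, 0.0007, 0.0727]
tool_rot: [-180.0, -0.0, -167.4]
contact_force: [-3.3, -1.4, 2.3]
gripper_width: 0.0001
grip_force: 1.7
```

Force is just rising; one more small nudge to confirm the stop.

Emit:
apply_moves(series=[[0.0005,0.0001,0,0,0,0],[0.001,0.0002,0,0,0,0],[0.0014,0.0003,0,0,0,0],[0.0017,0.0004,0,0,0,0],[0.002,0.0005,0,0,0,0]])

```text
t: 13.2
tool_pos: [0.507, 0.0008, 0.0725]
tool_rot: [-180.0, -0.2, -167.4]
contact_force: [-9.2, -3.8, 7.2]
gripper_width: -0.0
grip_force: 5.1
```

Stop reached; back off and check.

Emit:
apply_moves(series=[[-0.004,-0.001,0,0,0,0],[-0.015,-0.0035,0,0,0,0],[-0.03,-0.007,0.01,0,0,0],[-0.05,-0.012,0.05,0,0,0],[-0.08,-0.018,0.08,0,0,0]])

```text
t: 13.7
tool_pos: [0.4288, -0.0167, 0.1538]
tool_rot: [180.0, 0.1, -167.4]
contact_force: [0.0, -0.7, -0.4]
gripper_width: 0.0001
grip_force: 0.0
```

Emit:
apply_moves(series=[[-0.03,0.03,0.01,0,0,0],[-0.05,0.07,0.02,0,0,0],[-0.06,0.11,0.03,0,0,0],[-0.06,0.155,0.03,0,0,0],[-0.06,0.2,0.03,0,0,0]])

```text
t: 14.2
tool_pos: [0.3683, 0.1849, 0.1835]
tool_rot: [180.0, 0.1, -167.4]
contact_force: [1.3, -1.3, -0.4]
gripper_width: -0.0
grip_force: 0.0
```

Emit:
apply_moves(series=[[0,0.03,0,0,0,0],[0,0.06,0,0,0,0],[0,0.06,0,0,0,0],[0,0.06,0,0,0,0],[0,0.06,0,0,0,0]])

```text
t: 14.7
tool_pos: [0.3685, 0.2425, 0.1826]
tool_rot: [-180.0, -0.0, -167.4]
contact_force: [0.2, -0.3, 0.9]
gripper_width: -0.0005
grip_force: 0.0
```

```bash
python3 - <<'E'
from h import *
import cv2
a=bot.read_camera('top')[120:280,230:440,::-1];cv2.imwrite('pics/g.png',cv2.resize(a,None,fx=3.7,fy=3.7,interpolation=2))
E
```

```text
(no output)
```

View pics/g.png

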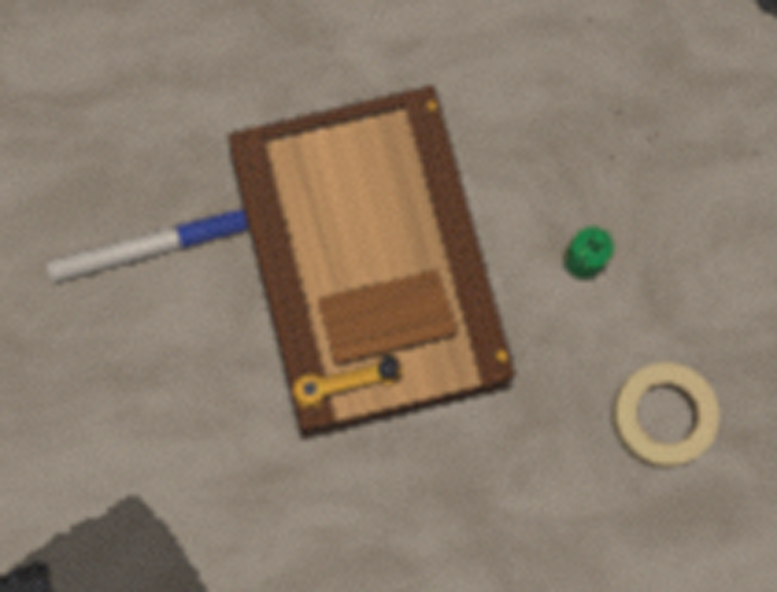

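The lid is home, with its ledge face at about (335,362) to (458,333). The button lies across it, parallel to the ledge, with the pivot at (309,389) and the nub at (390,368). The case, bottle, marker and tape have not moved.

```bash
python3 -c "
from plant import bot
print(bot.finish_job())"
```

```text
the job is handed in; nothing more can be done
None
```

The lid is fully home, the turn-button is closed across it against its stop, and nothing else moved in the final top view; I handed the job in at about 15 s, and no verdict was returned.

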